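Flick the tally counter up to the vial count

ROBOT

A 7-joint arm with a two-finger parallel gripper is mounted at the origin on a cart in front of the work surface, level with it; the furniture and walls round the work are solid. World frame = base frame: x ahead of the robot, y to its left, z up, the work surface at z = 0. Lengths are in mm, angles in rad, forces in N, time in s.
With the tool pointing down it reaches from about 400 to 850 mm from the base axis. Payload 6.9 kg.
Tool frame: the origin (TCP) lies midway between the tips of the shut fingers; the grasp point (between the pads) lies 19 mm behind it; x points along the fingers, y is the direction in which the jaws open and shut, and the axes are right-handed (so a half turn about x gives the same grasp; the last joint's range is limited). The gripper opens to 85 mm and grips with 20 to 120 N. Pads are 22 mm wide; open, the fingers measure 114 mm over their backs; the gripper's body (76 mm by 85 mm) begins 54 mm behind the grasp point. The pads swing forward as they close: fully open they stand 13 mm farther back than shut.
Start: joints at [1.393, 0.507, -0.238, 1.5, 0.126, 1.149, -0.155], TCP at [174.374, -600.171, 231.275] pointing down, gripper open.
Joint ranges: [-3.08, 3.08], [-0.24, 2.05], [-1.43, 1.35], [0, 2.5], [-1.52, 4.66], [0.17, 1.96], [-2.89, 2.89]. Speed limits (rad/s): [2.39, 2.39, 3.14, 3.14, 3.14, 3.14, 3.14].

INTERFACE

Orientations are given as a 3x3 rotation matrix whose columns are the frame's x, y, z axes.
In Python, from workcell import sensors, viewer, arm gives the robot as it stands.
- The arm moves only by the tool servo_tool, never from a script. Its argument "steps" is a list of rows, each an object with "travel": the shift along the tool's x, y, z in cm, a list of three; "turn": the turn, a rotation vector about the tool's x, y, z in rad, a list of three. In form: [{"travel": [tx, ty, tz], "turn": [rx, ry, rz]}, ...]. A call has 1 to 8 rows; each row shifts and turns the pose as measured when the row begins, along the tool's axes as they then stand; what a row does not reach is not made up. A row lasts 1/10 s, in which the tool goes at most 50 mm and 8.59 degrees, less where a joint would pass 70% of its speed; a pose out of reach is approached as far as the arm can. A call is refused whole if a number of a shift passes 5 or a number of a turn 0.15, either way. A call with a gripper value outside its range is refused whole. "claw" is the closure, from -1 (fully open) to 1 (shut), so that 0 is half open, set as the call begins (left out, the last holds). The fingers move at their own pace and stop on an object; "newtons" is the grip in N (left out, the last holds). Time passes only in rows, so rows that do not move let the fingers close. It gives the time, the measured TCP pose, the force and the opening at its end, in the units of the state.
- sensors.read_state(): the state, without advancing time (a new reading comes with each control period).
- viewer.capture(name): name is "scene" or "top" or "wrist"; returns the picture (420x560x3 uint8, blue, green, red); there is no depth.
- viewer.get_calibration(name): a dict with "fx", "fy", "cx", "cy" (pixels), "R" (3x3) and "t" (3): a world point X has camera coordinates R X + t; the wrist camera has in their place "tool_from_camera" (4x4, takes a point from camera to tool coordinates, whose origin is the TCP and whose axes are the tool frame's). Camera axes: x right, y down, z forward; pixel columns grow to the right and rows downward; lengths in mm; the calibration is good to about 2 mm. A picture is of the moment at which its call begins: read the wrist's pose just before it. get_calibration takes no time and is no camera call.
- arm.sign_off(): hands the job in, once; it reports no verdict.
The state is a dict: "t": time; "q": joint angles; "joint_velocities": joint speeds; "effort": joint torques, N m; "ee_pos": TCP position; "tcp_rot": TCP orientation; "force": force on the tool from outside, world axes, zero at the start; "moment": the same for the moment, N m; "finger_gap": finger opening in mm.
Only numpy, scipy, OpenCV 4.12 (cv2) and the standard library are available. Lean on these libraries where they do the work, as an engineer would, in place of code of your own. Each camera call takes 0.05 s, during which the arm holds its last target.

TASK

Record the stock count: flick the teeth of the tally counter's thumbwheel forward with a fingertip (top edge away from the robot), click by click, until the flat on top shows one pip for each vial standing in the large compartment of the tray. Cartons, and vials anywhere else, do not count. Reach the count going forward and never click past it, and leave the vials and cartons standing where they are.

Things in the scene. Friction and masses are not known exactly. Their poses are not given: they have to be found in the camera images.
- counter: Tally counter, grey, fixed. Base plate 146 x 84 x 6 mm; two cheeks beside the wheel, outer faces 52 mm apart, tops 81 mm high with an index point to 87 mm. Origin: centre of its underside. Its x axis is the wheel's forward direction (away from the robot, turned up to 20 degrees), y runs along the axle. It stands left or right of the tray.
- axle (a point): Centre of the thumbwheel on its level axle, 62 mm above the worktop; axes as the counter's. The black wheel is a six-sided drum 32 mm wide along y, flats 29 mm and corners 34 mm from the axle. Six straight teeth, 6 mm thick and as wide as the drum, stand on its corners, tips 54 mm from the axle.
- reading_place (a point): The read place: centre of the level flat on top of the resting wheel, between the index points, 91 mm above the worktop; fixed to the counter. Flats bear 0 to 5 raised white pips, laid out as on a die. At rest the teeth beside it lean 30 degrees to either side (tips 27 mm before and behind, 109 mm above the worktop), the next two lie level; a tooth passing the very top reaches 116 mm.
- tally_wheel (a joint): Wheel angle, rad; grows as the top edge goes forward. 0 blank on top, 1.047 one pip, 2.094 two, 3.142 three, 4.189 four; -1.047 five. Starts at five or blank. One click is 1.047 (60 degrees). A sprung roller holds each click: a push of 5 to 8 N on a tooth starts it. Past half a click (tooth over the very top) it snaps on by itself, before that it falls back; damped, no stop.
- tray: Grey fixed tray 136 x 212 mm, walls 22 high, 4 thick, floor 3 mm. Origin: centre of its underside; y along the long side. A cross wall at y = +36 mm parts the large compartment (y -102 to +34, four places, 2 x 2) from the small one (y +38 to +102, two places). Four vials and two cartons stand mixed in these six places: the large one holds two, three or four vials.
- vial_03: Loose screw-capped sample vial, blue cap, diameter 28 mm, 62 mm tall, upright in one compartment of the tray; origin at the centre of its underside. Not to be disturbed.
- vial_07: Loose screw-capped sample vial, blue cap, diameter 31 mm, 67 mm tall, upright in one compartment of the tray; origin at the centre of its underside. Not to be disturbed.
- vial_08: Loose screw-capped sample vial, white cap, diameter 28 mm, 58 mm tall, upright in one compartment of the tray; origin at the centre of its underside. Not to be disturbed.
- vial_09: Loose screw-capped sample vial, blue cap, diameter 31 mm, 62 mm tall, upright in one compartment of the tray; origin at the centre of its underside. Not to be disturbed.
- carton_3: Loose small folding carton, 50 x 34 mm, 80 mm tall, upright in one compartment of the tray; origin at the centre of its underside. Not counted, not to be disturbed.
- carton_0: Loose small folding carton, 50 x 32 mm, 82 mm tall, upright in one compartment of the tray; origin at the centre of its underside. Not counted, not to be disturbed.
- vial_21: Loose stray vial, diameter 28 mm, 59 mm tall, standing on the worktop behind the counter, about 115 mm along the counter's +x from its origin; origin at the centre of its underside. Not in the tray, so not counted, and not to be disturbed.
Not all that is in view belongs to the job. There is more than one size of the counter; the one meant has the size given above.

How it is judged (in metres and radians):
At the end, for the whole second after the job is handed in: The wheel is at rest at the click whose pips equal the vials in the tray's large compartment (two: 2.094, three: 3.142, four: 4.189 rad; each within 0.2 rad), reached by forward turning, and every vial and carton is within 15 mm of where it stood (((y of each of carton_3, carton_0 in the frame of tray below 0.036 m and value of joint tally_wheel between 1.894 and 2.294 rad) or (((y of carton_3 in the frame of tray below 0.036 m and y of carton_0 in the frame of tray above 0.036 m) or (y of carton_3 in the frame of tray above 0.036 m and y of carton_0 in the frame of tray below 0.036 m)) and value of joint tally_wheel between 2.942 and 3.342 rad) or (y of each of carton_3, carton_0 in the frame of tray above 0.036 m and value of joint tally_wheel between 3.989 and 4.389 rad)) and velocity of joint tally_wheel between -0.1 and 0.1 rad/s and distance of each of vial_03, vial_07, vial_08, vial_09, carton_3, carton_0, vial_21 from where it was at the start of the episode below 0.015 m); the robot touches nothing.
It fails at once if the wheel was turned past the count ((y of each of carton_3, carton_0 in the frame of tray below 0.036 m and value of joint tally_wheel above 2.794 rad) or (((y of carton_3 in the frame of tray below 0.036 m and y of carton_0 in the frame of tray above 0.036 m) or (y of carton_3 in the frame of tray above 0.036 m and y of carton_0 in the frame of tray below 0.036 m)) and value of joint tally_wheel above 3.842 rad) or (y of each of carton_3, carton_0 in the frame of tray above 0.036 m and value of joint tally_wheel above 4.889 rad)).
It fails at once if a vial or carton was pushed, knocked or lifted more than 15 mm from its place (distance of any of vial_03, vial_07, vial_08, vial_09, carton_3, carton_0, vial_21 from where it was at the start of the episode above 0.015 m).
It also fails if it takes over 48 s, if anything falls off the work surface, if the arm or the gripper's body presses on something with over 40 N, if the wrist force passes 120 N, or if a joint passes its speed limit or range.

## Working session

There is one attempt and no reset: what is moved stays moved. The work goes in short steps, Python scripts to look and compute and a tool call to move; the robot and the scene stay as the last step left them, time stands still between calls to the robot, and variables do not carry over. Pictures are saved under pics/ and viewed, and the job is handed in when it is done.

Besides the shell and the picture viewer there is one more tool, called by a JSON object that holds its "fn" and its "kwargs", one argument or row to a line. servo_tool: Moves the arm, as the interface text tells. Its arguments: {"type":"object","properties":{"steps":{"type":"array","items":{"type":"object","properties":{"travel":{"type":"array","items":{"type":"number"}},"turn":{"type":"array","items":{"type":"number"}}}}},"claw":{"type":"number"},"newtons":{"type":"number"}},"required":["steps"]}

```bash
mkdir -p pics; ls; python3 - <<'E'
from workcell import sensors, viewer, arm
import cv2
s=sensors.read_state(); print(s['t'],s['ee_pos'],s['tcp_rot'],s['finger_gap'])
for n in ("scene","top"):
    cv2.imwrite(f"pics/{n}0.png",viewer.capture(n)); print(n,viewer.get_calibration(n))
print(viewer.get_calibration("wrist"))
E
```

```text
pics
0.0 [ 174.2086659  -599.70355964  230.42355933] [[-5.31118167e-04  2.79106432e-01 -9.60260026e-01]
 [ 1.71106058e-03 -9.60258502e-01 -2.79106935e-01]
 [-9.99998395e-01 -1.79130184e-03  3.24427241e-05]] 85.36875139415201
scene {'fx': 422.1215807048622, 'fy': 422.1215807048622, 'cx': 277.479565660098, 'cy': 215.23805973435384, 'R': array([[-0.83067093, -0.55653747,  0.01586987],
       [-0.40165601,  0.57927346, -0.70930579],
       [ 0.38556225, -0.59557393, -0.70472225]]), 't': array([476.36826927, 356.72210143, 653.87701095])}
top {'fx': 457.74727199074306, 'fy': 457.74727199074306, 'cx': 275.03052971978417, 'cy': 215.75071390003092, 'R': array([[-0.009799  , -0.99995094,  0.00144949],
       [-0.98635561,  0.00942753, -0.16435857],
       [ 0.16433684, -0.00304026, -0.98639959]]), 't': array([-44.31889867, 621.35954455, 956.76122565])}
{'fx': 346.80575359063477, 'fy': 346.80575359063477, 'cx': 282.3207065723236, 'cy': 210.41673697961266, 'tool_from_camera': array([[-6.00408260e-04, -2.68545373e-01,  9.63266849e-01,
        -1.43120190e+02],
       [ 9.99999789e-01,  7.95875504e-05,  6.45491956e-04,
         2.49939345e-01],
       [-2.50007927e-04,  9.63267033e-01,  2.68545269e-01,
        -6.72622359e+01],
       [ 0.00000000e+00,  0.00000000e+00,  0.00000000e+00,
         1.00000000e+00]])}
```

View pics/scene0.png

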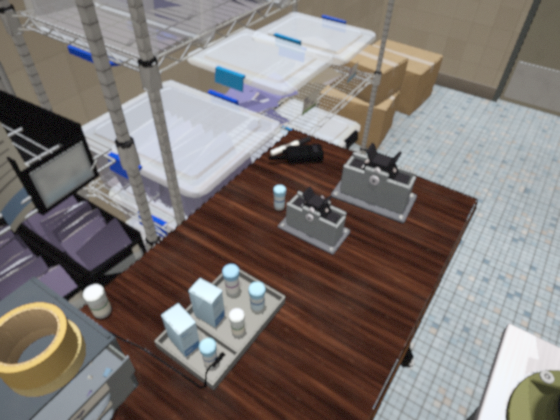

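View pics/top0.png

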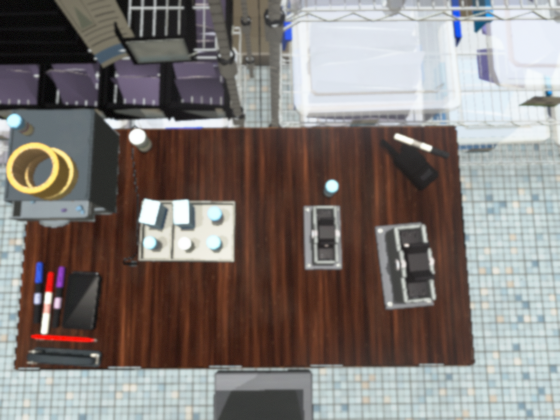

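```bash
cat > h.py <<'E'
import numpy as np, cv2
from workcell import sensors, viewer, arm
def ray(n,uv,z):
    c=viewer.get_calibration(n); R=c['R'];t=c['t']
    o=-R.T@t; d=R.T@np.array([(uv[0]-c['cx'])/c['fx'],(uv[1]-c['cy'])/c['fy'],1])
    return o+d*(z-o[2])/d[2]
def proj(n,X):
    c=viewer.get_calibration(n); p=c['R']@np.array(X)+c['t']
    return np.array([c['cx']+c['fx']*p[0]/p[2],c['cy']+c['fy']*p[1]/p[2]])
E
python3 - <<'E'
from h import *
t=cv2.imread('pics/top0.png'); s=cv2.imread('pics/scene0.png')
f=lambda im,a,b,c,d,k:cv2.resize(im[b:d,a:c],None,fx=k,fy=k,interpolation=cv2.INTER_CUBIC)
cv2.imwrite('pics/c1.png',f(t,285,170,455,320,4.5))
cv2.imwrite('pics/c2.png',f(t,120,190,250,275,6))
cv2.imwrite('pics/c3.png',f(s,150,140,430,390,2.4))
E
```

```text
(no output)
```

View pics/c1.png

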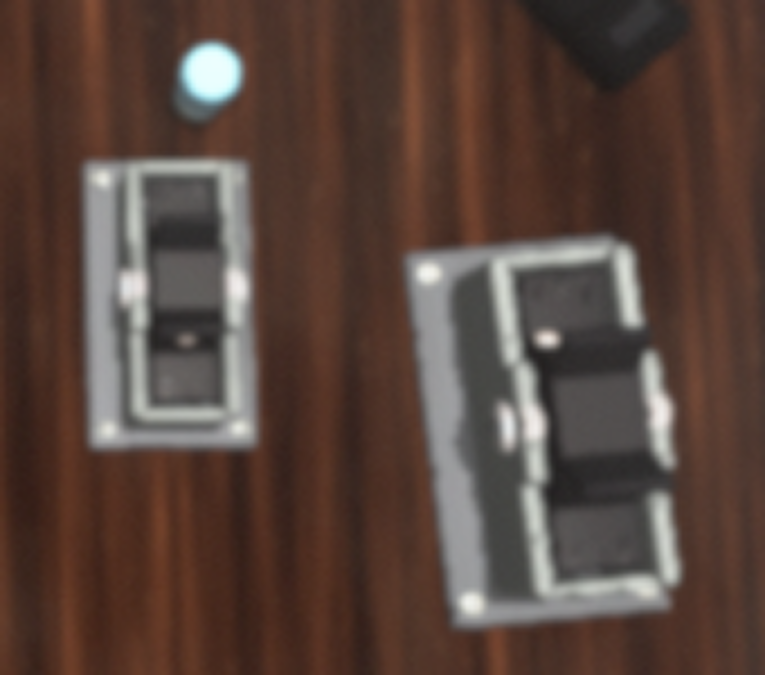

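View pics/c2.png

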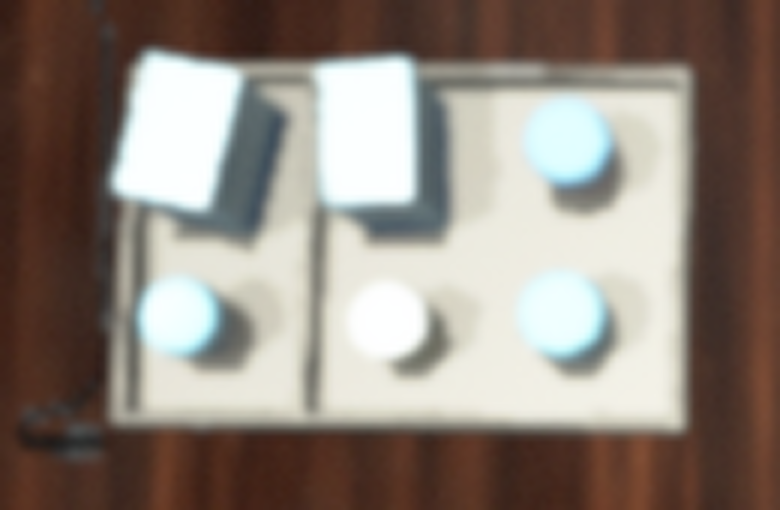

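View pics/c3.png

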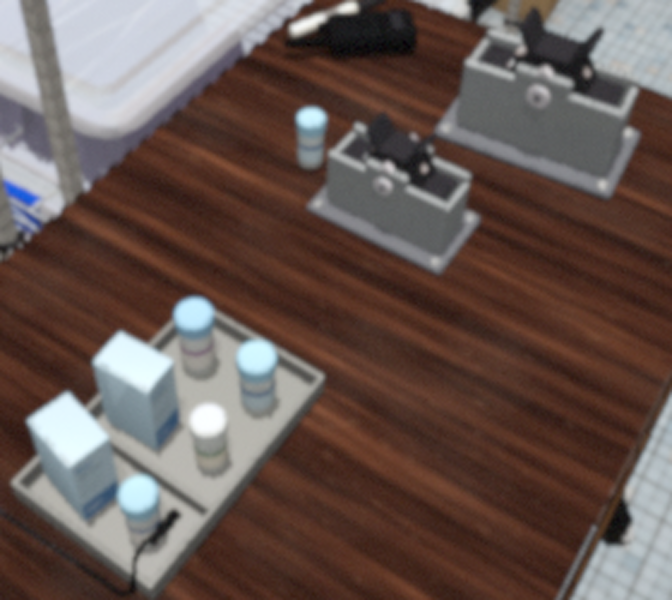

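```bash
python3 - <<'E'
from h import *
for nm,P in (("A",[(85,162),(247,162),(256,445),(90,447)]),("B",[(405,255),None,(670,608),(453,628)])):
    X=[None if p is None else ray("top",(p[0]/4.5+285-.4,p[1]/4.5+170-.4),6) for p in P]
    print(nm,[None if x is None else x.round(1)[:2] for x in X])
    if nm=="A":
        print([np.linalg.norm(X[i]-X[(i+1)%4]).round(1) for i in range(4)], sum(X)/4)
        d=(X[0]-X[3]+X[1]-X[2]); print("yaw",np.degrees(np.arctan2(d[1],d[0])))
    else: print(np.linalg.norm(X[0]-X[3]),np.linalg.norm(X[2]-X[3]))
# index pts A at (132,288),(236,288) z 87
for p in ((132,288),(236,288)): print(ray("top",(p[0]/4.5+285,p[1]/4.5+170),85).round(1))
print("v21",ray("top",(212/4.5+285,72/4.5+170),59).round(1))
c=viewer.get_calibration("top");print(-c['R'].T@c['t'])
g=lambda x,y:print(ray("top",(x/6+120,y/6+190),22).round(1))
g(108,425);g(690,425);g(690,68);g(315,410)
E
```

```text
A [array([ 651.6, -116.5]), array([ 650.8, -199.7]), array([ 506.2, -199.5]), array([ 506. , -116.1])]
[np.float64(83.2), np.float64(144.6), np.float64(83.4), np.float64(145.6)] [ 578.67012826 -157.9549502     6.        ]
yaw -0.1279860287317725
B [array([ 601.8, -278.7]), None, array([ 423.8, -402.2]), array([ 415.1, -294. ])]
187.30570580858296 108.49249860819317
[ 575.4 -132.9   85. ]
[ 574.9 -181.8   85. ]
v21 [ 685.1 -177.1   59. ]
[ 455.21607089  -47.2658006  1045.93889123]
[526.8 256.2  22. ]
[524.7  39.9  22. ]
[660.   40.5  22. ]
[531.6 179.4  22. ]
```

{"fn": "servo_tool", "kwargs": {
  "steps": [
    {"travel":[0,0,0],"turn":[0.14,0,0]},
    {"travel":[0,0,0],"turn":[0.14,0,0]},
    {"travel":[0,-3,-3],"turn":[0,0,0]},
    {"travel":[0,-3,-2],"turn":[0,0,0]}
  ],
  "claw": 1,
  "newtons": 60
}}

```text
t: 0.5
ee_pos: [220.6, -541.7, 227.6]
tcp_rot: [[-0.004, -0.018, -1.0], [0.004, -1.0, 0.018], [-1.0, -0.004, 0.004]]
force: [1.0, 1.0, 0.7]
finger_gap: 27.8
```

{"fn": "servo_tool", "kwargs": {
  "steps": [
    {"travel":[-0.2,-3.8,-2.9],"turn":[0,0,0]},
    {"travel":[-0.1,-3.8,-2.9],"turn":[0,0,0]},
    {"travel":[-0.1,-3.8,-2.9],"turn":[0,0,0]},
    {"travel":[-0.1,-3.8,-2.9],"turn":[0,0,0]},
    {"travel":[-0.1,-3.8,-2.9],"turn":[0,0,0]},
    {"travel":[-0.1,-3.8,-2.9],"turn":[0,0,0]},
    {"travel":[-0.1,-3.8,-2.9],"turn":[0,0,0]}
  ]
}}

```text
t: 1.2
ee_pos: [432.1, -270.4, 233.5]
tcp_rot: [[-0.008, -0.025, -1.0], [0.006, -1.0, 0.025], [-1.0, -0.006, 0.008]]
force: [0.2, -0.3, 0.4]
finger_gap: 0.0
```

{"fn": "servo_tool", "kwargs": {
  "steps": [
    {"travel":[0,-3.7,-2.7],"turn":[0,-0.01,0]},
    {"travel":[0,-3.7,-2.7],"turn":[-0.02,0,0]},
    {"travel":[0,-3,-2],"turn":[0,0,0]},
    {"travel":[0,-0.6,-0.4],"turn":[0,0,0]}
  ]
}}

```text
t: 1.6
ee_pos: [517.4, -150.1, 232.5]
tcp_rot: [[-0.017, 0.004, -1.0], [0.01, -1.0, -0.005], [-1.0, -0.01, 0.017]]
force: [-1.7, -0.2, -0.5]
finger_gap: -0.1
```

```bash
python3 - <<'E'
from h import *
s=sensors.read_state(); print(s['t'],s['ee_pos'],s['tcp_rot'].round(4))
w=viewer.capture("wrist"); cv2.imwrite('pics/w1.png',w)
im=viewer.capture("scene"); cv2.imwrite('pics/s1.png',cv2.resize(im[150:270,250:430],None,fx=4.4,fy=4.4,interpolation=cv2.INTER_CUBIC))
E
```

```text
1.6 [ 517.3829281  -150.06561453  232.47871377] [[-0.0174  0.0044 -0.9998]
 [ 0.0095 -0.9999 -0.0045]
 [-0.9998 -0.0096  0.0173]]
```

View pics/w1.png

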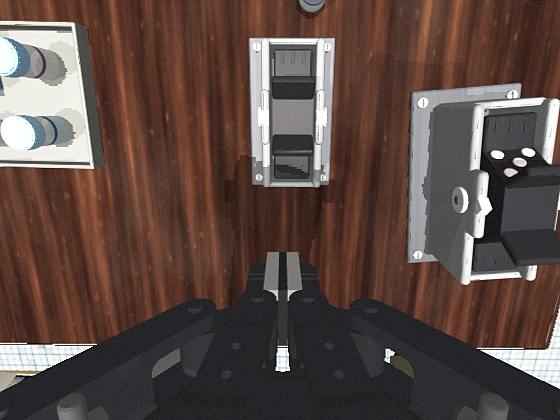

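View pics/s1.png

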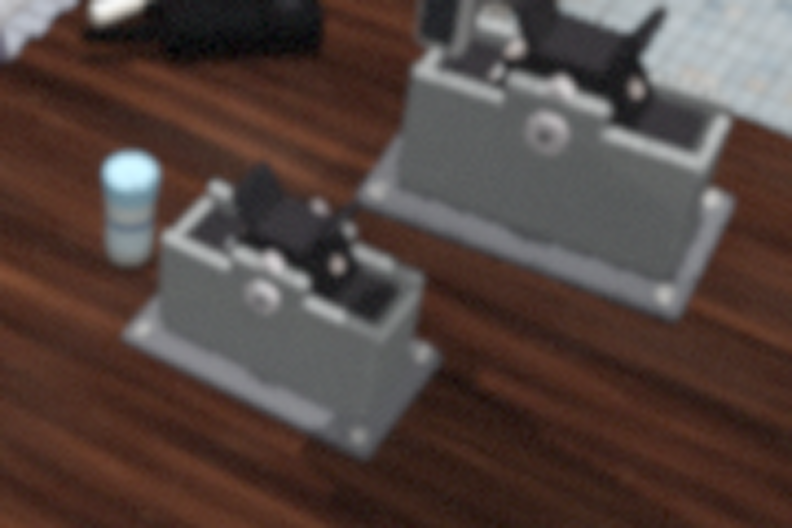

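```bash
cat >> h.py <<'E'
def wray(s,uv,z):
    c=viewer.get_calibration("wrist"); T=c['tool_from_camera']; R=s['tcp_rot']
    o=s['ee_pos']+R@T[:3,3]; d=R@T[:3,:3]@np.array([(uv[0]-c['cx'])/c['fx'],(uv[1]-c['cy'])/c['fy'],1])
    return o+d*(z-o[2])/d[2]
E
python3 - <<'E'
from h import *
w=cv2.imread('pics/w1.png'); cv2.imwrite('pics/w1c.png',cv2.resize(w[25:200,235:350],None,fx=4.5,fy=4.5)[:,:]if 0 else cv2.resize(w[25:200,235:350],None,fx=3.4,fy=3.4))
s=sensors.read_state()
X=[wray(s,p,6) for p in ((249.5,38),(335,38),(330,187),(252,187))]
print(np.round(X,1),(sum(X)/4).round(1))
for p in ((264,112),(320,117)): print(wray(s,p,86).round(1))
E
```

```text
[[ 649.3 -120.4    6. ]
 [ 649.3 -202.8    6. ]
 [ 502.5 -204.     6. ]
 [ 502.2 -119.3    6. ]] [ 575.8 -161.6    6. ]
[ 581.7 -138.1   86. ]
[ 578. -183.   86.]
```

View pics/w1c.png

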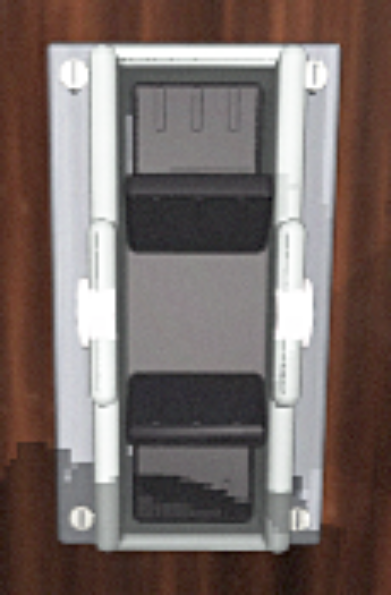

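{"fn": "servo_tool", "kwargs": {
  "steps": [
    {"travel":[4,0.4,0],"turn":[0,0.015,0.01]},
    {"travel":[4,0.3,0],"turn":[0,0,0]},
    {"travel":[3,0.2,0],"turn":[0,0,0]},
    {"travel":[1,0,0],"turn":[0,0,0]},
    {"travel":[0,0,0],"turn":[0,0,0]}
  ]
}}

```text
t: 2.2
ee_pos: [511.2, -172.3, 109.9]
tcp_rot: [[-0.003, -0.009, -1.0], [-0.009, -1.0, 0.009], [-1.0, 0.009, 0.003]]
force: [-0.0, 0.3, 0.9]
finger_gap: -0.3
```

{"fn": "servo_tool", "kwargs": {
  "steps": [
    {"travel":[0.4,-0.7,0],"turn":[0.01,0,-0.01]},
    {"travel":[0.3,-0.5,0],"turn":[0,0,0]},
    {"travel":[0.1,0,0],"turn":[0,0,0]}
  ]
}}

```text
t: 2.5
ee_pos: [512.4, -161.3, 104.5]
tcp_rot: [[0.001, -0.023, -1.0], [0.001, -1.0, 0.023], [-1.0, -0.001, -0.001]]
force: [-0.9, 0.9, 0.5]
finger_gap: 0.0
```

```bash
cat > look.py <<'E'
from h import *
import sys
n=sys.argv[1]
s=sensors.read_state(); print(s['t'],s['ee_pos'].round(1),s['force'].round(1),s['tcp_rot'].round(3).tolist())
w=viewer.capture("wrist")[0:300,130:430]
im=viewer.capture("scene")[170:260,265:365]
a=cv2.resize(w,(400,400)); b=cv2.resize(im,(400,360),interpolation=cv2.INTER_CUBIC)
b=cv2.copyMakeBorder(b,0,40,0,0,cv2.BORDER_CONSTANT)
cv2.imwrite(f'pics/{n}.png',np.hstack([a,b]))
E
python3 look.py p0
```

```text
2.5 [ 512.4 -161.3  104.5] [-0.9  0.9  0.5] [[0.001, -0.023, -1.0], [0.001, -1.0, 0.023], [-1.0, -0.001, -0.001]]
```

View pics/p0.png

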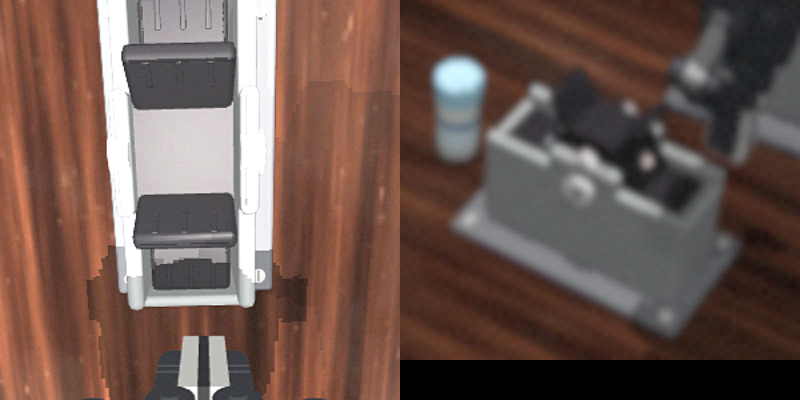

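{"fn": "servo_tool", "kwargs": {
  "steps": [
    {"travel":[0.2,-0.2,-1.0],"turn":[0.02,0,0]},
    {"travel":[0.1,-0.1,-0.6],"turn":[0,0,0]},
    {"travel":[0,0,-0.4],"turn":[0,0,0]},
    {"travel":[0,0,0],"turn":[0,0,0]}
  ]
}}

```text
t: 3.0
ee_pos: [535.8, -159.3, 102.5]
tcp_rot: [[0.004, -0.044, -0.999], [-0.001, -0.999, 0.044], [-1.0, 0.001, -0.004]]
force: [-0.0, -0.7, -0.4]
finger_gap: -0.1
```

{"fn": "servo_tool", "kwargs": {
  "steps": [
    {"travel":[0,-0.1,-0.3],"turn":[-0.04,0,0]},
    {"travel":[0,-0.1,-0.4],"turn":[0,0,0]},
    {"travel":[0,0,-0.4],"turn":[0,0,0]},
    {"travel":[0,0,0],"turn":[0,0,0]}
  ]
}}

```text
t: 3.4
ee_pos: [544.1, -157.6, 102.0]
tcp_rot: [[-0.004, -0.001, -1.0], [-0.001, -1.0, 0.001], [-1.0, 0.001, 0.004]]
force: [-2.6, -0.8, -0.0]
finger_gap: 0.2
```

```bash
python3 look.py p1
```

```text
3.4 [ 544.1 -157.6  102. ] [-2.6 -0.8 -0. ] [[-0.004, -0.001, -1.0], [-0.001, -1.0, 0.001], [-1.0, 0.001, 0.004]]
```

View pics/p1.png

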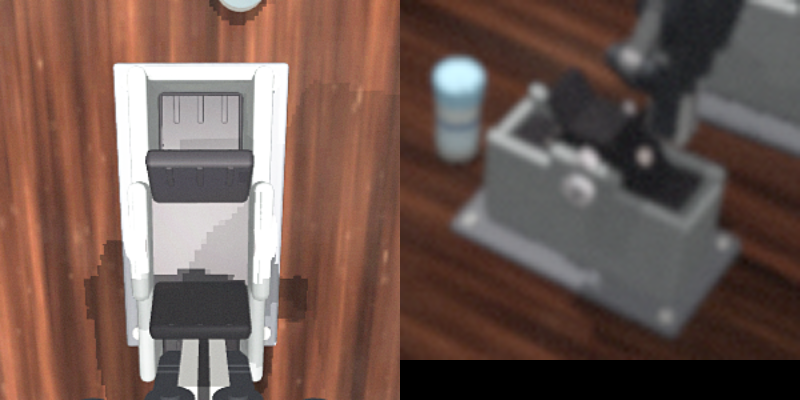

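{"fn": "servo_tool", "kwargs": {
  "steps": [
    {"travel":[0,0,-0.6],"turn":[0,0,0]},
    {"travel":[0,0,-0.6],"turn":[0,0,0]},
    {"travel":[0,0,-0.6],"turn":[0,0,0]}
  ]
}}

```text
t: 3.8
ee_pos: [560.1, -158.0, 101.8]
tcp_rot: [[-0.007, -0.002, -1.0], [-0.001, -1.0, 0.002], [-1.0, 0.001, 0.007]]
force: [-2.7, 0.5, 0.4]
finger_gap: -0.1
```

{"fn": "servo_tool", "kwargs": {
  "steps": [
    {"travel":[0,0,-0.4],"turn":[0,0,0]},
    {"travel":[0,0,-0.3],"turn":[0,0,0]},
    {"travel":[0,0,0],"turn":[0,0,0]}
  ]
}}

```text
t: 4.1
ee_pos: [570.7, -157.8, 102.0]
tcp_rot: [[-0.002, -0.002, -1.0], [-0.001, -1.0, 0.002], [-1.0, 0.001, 0.002]]
force: [-0.0, -0.1, 0.2]
finger_gap: -0.3
```

```bash
python3 look.py p2
```

```text
4.1 [ 570.7 -157.8  102. ] [-0.  -0.1  0.2] [[-0.002, -0.002, -1.0], [-0.001, -1.0, 0.002], [-1.0, 0.001, 0.002]]
```

View pics/p2.png

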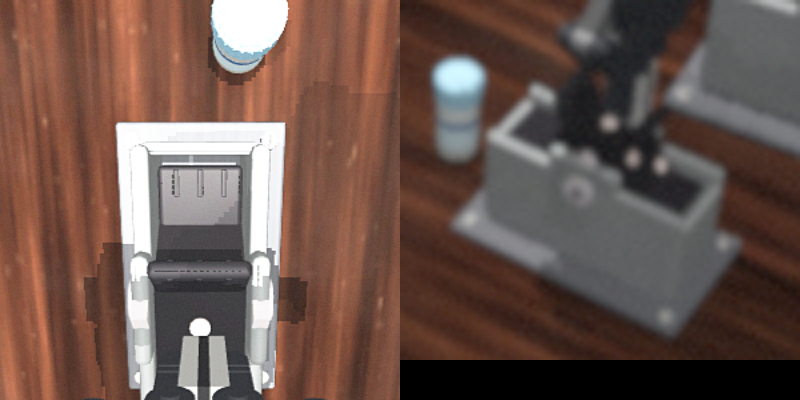

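{"fn": "servo_tool", "kwargs": {
  "steps": [
    {"travel":[-1.5,0,0],"turn":[0,0,0]},
    {"travel":[-1.5,0,0],"turn":[0,0,0]},
    {"travel":[-1,0,0],"turn":[0,0,0]},
    {"travel":[0,0,1.5],"turn":[0,0,0]},
    {"travel":[0,0,2],"turn":[0,0,0]},
    {"travel":[0,0,1.5],"turn":[0,0,0]},
    {"travel":[0,0,0],"turn":[0,0,0]}
  ]
}}

```text
t: 4.9
ee_pos: [518.7, -157.4, 143.5]
tcp_rot: [[-0.002, -0.001, -1.0], [-0.001, -1.0, 0.001], [-1.0, 0.001, 0.002]]
force: [0.1, 0.3, 0.2]
finger_gap: 0.0
```

```bash
python3 look.py p3
```

```text
4.9 [ 518.7 -157.4  143.5] [0.1 0.3 0.2] [[-0.002, -0.001, -1.0], [-0.001, -1.0, 0.001], [-1.0, 0.001, 0.002]]
```

View pics/p3.png

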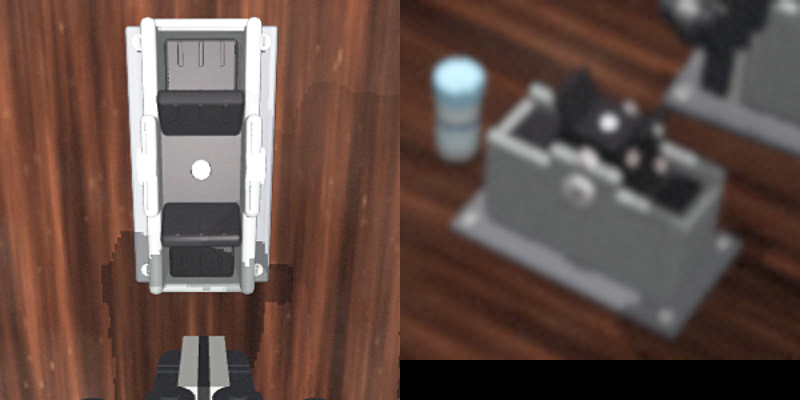

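One pip is on top at (200,170) in the crop, so the first click took and nothing else moved. I'll descend for the second.

{"fn": "servo_tool", "kwargs": {
  "steps": [
    {"travel":[1.8,0,0],"turn":[0,0,0]},
    {"travel":[1.5,0,0],"turn":[0,0,0]},
    {"travel":[0.4,0,0],"turn":[0,0,0]},
    {"travel":[0,0,0],"turn":[0,0,0]}
  ]
}}

```text
t: 5.4
ee_pos: [525.8, -157.1, 106.3]
tcp_rot: [[0.005, 0.0, -1.0], [-0.001, -1.0, -0.0], [-1.0, 0.001, -0.005]]
force: [-0.1, 0.9, 0.3]
finger_gap: 0.1
```

{"fn": "servo_tool", "kwargs": {
  "steps": [
    {"travel":[0.4,0,0],"turn":[0,0,0]},
    {"travel":[0.1,0,-0.6],"turn":[0,0,0]},
    {"travel":[0,0,-0.6],"turn":[0,0,0]},
    {"travel":[0,0,-0.5],"turn":[0,0,0]},
    {"travel":[0,0,0],"turn":[0,0,0]}
  ]
}}

```text
t: 5.9
ee_pos: [544.2, -157.3, 102.5]
tcp_rot: [[0.004, 0.0, -1.0], [-0.001, -1.0, -0.0], [-1.0, 0.001, -0.004]]
force: [-2.9, 0.0, -0.6]
finger_gap: -0.0
```

{"fn": "servo_tool", "kwargs": {
  "steps": [
    {"travel":[0,0,-0.6],"turn":[0,0,0]},
    {"travel":[0,0,-0.6],"turn":[0,0,0]},
    {"travel":[0,0,-0.6],"turn":[0,0,0]}
  ]
}}

```text
t: 6.2
ee_pos: [560.3, -157.5, 102.8]
tcp_rot: [[-0.001, -0.001, -1.0], [-0.002, -1.0, 0.001], [-1.0, 0.002, 0.001]]
force: [-1.4, -0.1, 1.2]
finger_gap: -0.2
```

{"fn": "servo_tool", "kwargs": {
  "steps": [
    {"travel":[0,0,-0.4],"turn":[0,0,0]},
    {"travel":[0,0,-0.3],"turn":[0,0,0]},
    {"travel":[0,0,0],"turn":[0,0,0]}
  ]
}}

```text
t: 6.5
ee_pos: [570.7, -157.4, 103.1]
tcp_rot: [[0.004, -0.0, -1.0], [-0.001, -1.0, 0.0], [-1.0, 0.001, -0.004]]
force: [-0.8, 0.2, 2.0]
finger_gap: 0.4
```

```bash
python3 look.py p4
```

```text
6.5 [ 570.7 -157.4  103.1] [-0.8  0.2  2. ] [[0.004, -0.0, -1.0], [-0.001, -1.0, 0.0], [-1.0, 0.001, -0.004]]
```

View pics/p4.png

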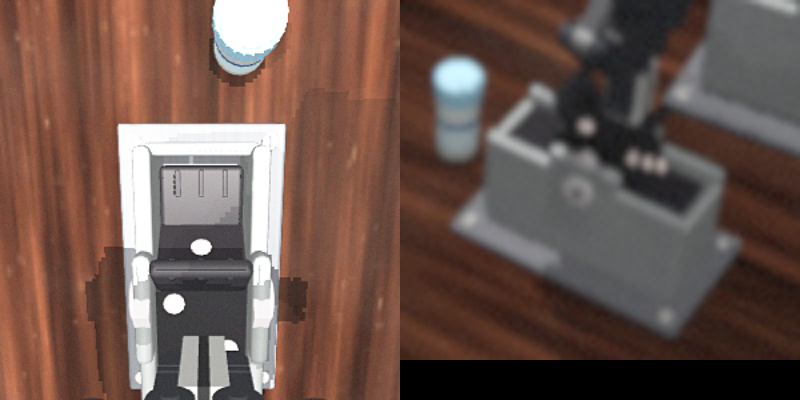

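Two pips are now on top and the three-pip flat is next on the near side. I'll lift, back off and do the last click.

{"fn": "servo_tool", "kwargs": {
  "steps": [
    {"travel":[-1.5,0,0],"turn":[0,0,0]},
    {"travel":[-1.5,0,0],"turn":[0,0,0]},
    {"travel":[-1,0,0],"turn":[0,0,0]},
    {"travel":[0,0,1.5],"turn":[0,0,0]},
    {"travel":[0,0,2],"turn":[0,0,0]},
    {"travel":[0,0,1.5],"turn":[0,0,0]},
    {"travel":[0,0,0],"turn":[0,0,0]}
  ]
}}

```text
t: 7.3
ee_pos: [518.3, -157.1, 144.2]
tcp_rot: [[0.004, -0.0, -1.0], [-0.001, -1.0, 0.0], [-1.0, 0.001, -0.004]]
force: [1.5, -0.5, 0.9]
finger_gap: -0.1
```

```bash
python3 look.py p5
```

```text
7.3 [ 518.3 -157.1  144.2] [ 1.5 -0.5  0.9] [[0.004, -0.0, -1.0], [-0.001, -1.0, 0.0], [-1.0, 0.001, -0.004]]
```

View pics/p5.png

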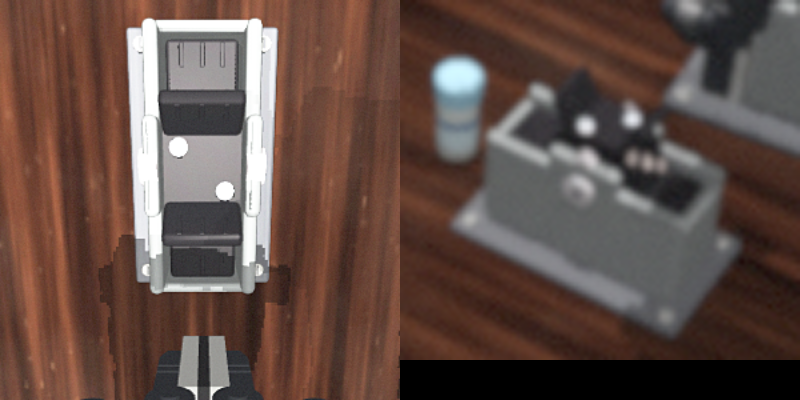

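Two pips are on top, at (178,147) and (225,191) in the crop. I'll do the third click the same way.

{"fn": "servo_tool", "kwargs": {
  "steps": [
    {"travel":[1.8,0,0],"turn":[0,0,0]},
    {"travel":[1.5,0,0],"turn":[0,0,0]},
    {"travel":[0.4,0,0],"turn":[0,0,0]},
    {"travel":[0,0,0],"turn":[0,0,0]}
  ]
}}

```text
t: 7.8
ee_pos: [525.7, -156.8, 107.1]
tcp_rot: [[0.011, 0.001, -1.0], [-0.001, -1.0, -0.001], [-1.0, 0.001, -0.011]]
force: [0.7, 0.1, 0.7]
finger_gap: 0.0
```

{"fn": "servo_tool", "kwargs": {
  "steps": [
    {"travel":[0.4,0,0],"turn":[0,0,0]},
    {"travel":[0.1,0,-0.6],"turn":[0,0,0]},
    {"travel":[0,0,-0.6],"turn":[0,0,0]},
    {"travel":[0,0,-0.5],"turn":[0,0,0]},
    {"travel":[0,0,0],"turn":[0,0,0]}
  ]
}}

```text
t: 8.3
ee_pos: [544.1, -156.9, 103.3]
tcp_rot: [[0.01, 0.001, -1.0], [-0.002, -1.0, -0.001], [-1.0, 0.002, -0.01]]
force: [-3.0, -0.8, -0.6]
finger_gap: 0.0
```

{"fn": "servo_tool", "kwargs": {
  "steps": [
    {"travel":[0,0,-0.6],"turn":[0,0,0]},
    {"travel":[0,0,-0.6],"turn":[0,0,0]},
    {"travel":[0,0,-0.6],"turn":[0,0,0]}
  ]
}}

```text
t: 8.6
ee_pos: [560.0, -157.2, 103.7]
tcp_rot: [[0.005, 0.0, -1.0], [-0.002, -1.0, -0.0], [-1.0, 0.002, -0.005]]
force: [-2.9, 0.3, 0.4]
finger_gap: -0.1
```

{"fn": "servo_tool", "kwargs": {
  "steps": [
    {"travel":[0,0,-0.4],"turn":[0,0,0]},
    {"travel":[0,0,-0.3],"turn":[0,0,0]},
    {"travel":[0,0,0],"turn":[0,0,0]}
  ]
}}

```text
t: 8.9
ee_pos: [570.4, -157.0, 104.1]
tcp_rot: [[0.009, 0.001, -1.0], [-0.002, -1.0, -0.001], [-1.0, 0.002, -0.009]]
force: [0.1, 0.3, -0.2]
finger_gap: -0.2
```

```bash
python3 look.py p6
```

```text
8.9 [ 570.4 -157.   104.1] [ 0.1  0.3 -0.2] [[0.009, 0.001, -1.0], [-0.002, -1.0, -0.001], [-1.0, 0.002, -0.009]]
```

View pics/p6.png

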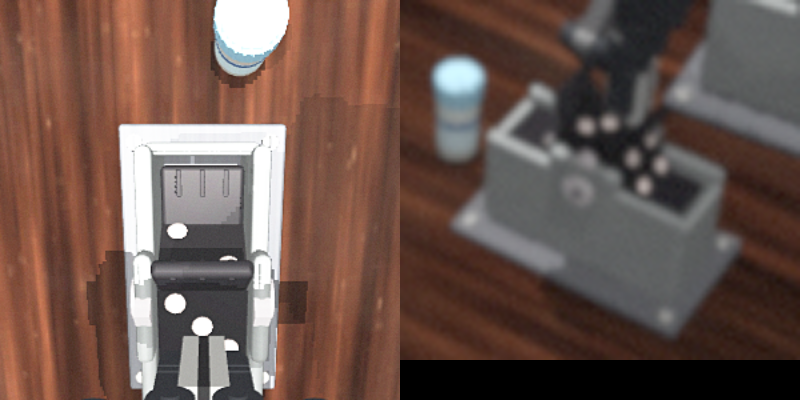

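Three pips are on top. I'll lift clear and let it rest.

{"fn": "servo_tool", "kwargs": {
  "steps": [
    {"travel":[-1.5,0,0],"turn":[0,0,0]},
    {"travel":[-1.5,0,0],"turn":[0,0,0]},
    {"travel":[-2,0,0],"turn":[0,0,0]},
    {"travel":[-2,0,1],"turn":[0,0,0]},
    {"travel":[0,0,2],"turn":[0,0,0]},
    {"travel":[0,0,2],"turn":[0,0,0]},
    {"travel":[0,0,0],"turn":[0,0,0]},
    {"travel":[0,0,0],"turn":[0,0,0]}
  ]
}}

```text
t: 9.8
ee_pos: [517.9, -156.7, 176.1]
tcp_rot: [[0.01, 0.001, -1.0], [-0.002, -1.0, -0.001], [-1.0, 0.002, -0.01]]
force: [-0.1, -0.9, -0.1]
finger_gap: 0.4
```

```bash
python3 look.py p7; python3 - <<'E'
from h import *
im=viewer.capture("scene"); cv2.imwrite('pics/s_end.png',im)
a=cv2.imread('pics/scene0.png'); 
d=cv2.absdiff(a,im).max(2); print("tray-region changed px",(d[250:390,150:295]>40).sum(),"v21",(d[180:213,270:289]>40).sum())
E
```

```text
9.8 [ 517.9 -156.7  176.1] [-0.1 -0.9 -0.1] [[0.01, 0.001, -1.0], [-0.002, -1.0, -0.001], [-1.0, 0.002, -0.01]]
tray-region changed px 0 v21 0
```

View pics/p7.png

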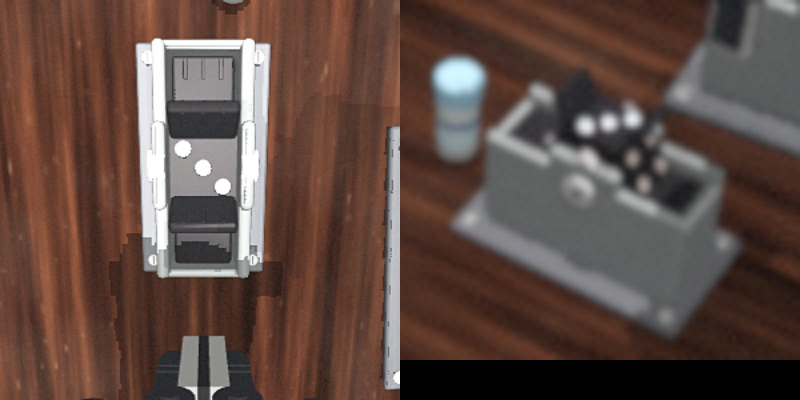

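View pics/s_end.png

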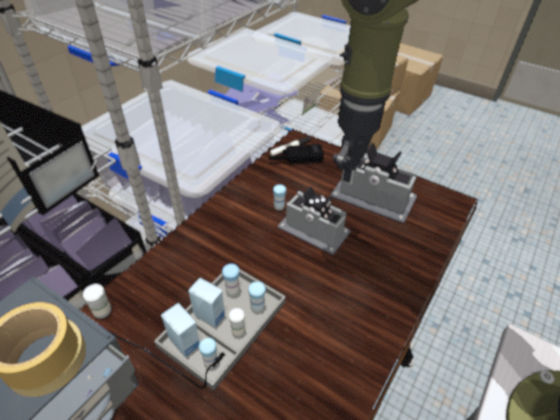

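```bash
python3 -c "
from workcell import arm; print(arm.sign_off())"
```

```text
the job is handed in; nothing more can be done
None
```

The tally counter now shows three pips, one for each vial in the tray's large compartment, and the job is handed in. No verdict was reported.

- **Count:** the large compartment holds three vials (two blue caps, one white) and a carton. The fourth vial and the other carton are in the small compartment.
- **Counter:** I used the one whose base plate measured about 145 x 83 mm. The bigger counter, about 187 x 108 mm, was left alone.
- **Clicks:** the wheel started blank, and I pushed it forward with the shut fingertips three times. The pictures after each click showed one, then two, then three pips.
- **Last checks:** the wheel was settled on three pips. The fingers were well clear, with the tip at 176 mm and about 0 N on the tool. Around the tray and the stray vial, the scene picture matched the starting one, with no changed pixels. It was about 9.8 s in when I finished moving.
- **Disagreements:** the top and wrist cameras differed by about 3–4 mm on where the counter stood. I settled this by lining up in the wrist view and feeling for contact with the tooth. No check failed.

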